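Lock the red lid on the enamel colour pot

ROBOT

A 6-joint arm with a two-finger parallel gripper is mounted at the origin on the work surface. World frame = base frame: x ahead of the robot, y to its left, z up, the work surface at z = 0. Lengths are in mm, angles in rad, forces in N, time in s.
With the tool pointing down it reaches from about 400 to 925 mm from the base axis. Payload 12.5 kg.
Tool frame: the origin (TCP) lies midway between the tips of the shut fingers; the grasp point (between the pads) lies env.grasp_offset behind it (env.grasp_offset is the distance from the TCP to the grasp point, in mm); x points along the fingers, y is the direction in which the jaws open and shut, and the axes are right-handed (so a half turn about x gives the same grasp; the last joint's range is limited). The gripper opens to 95 mm and grips with 3 to 60 N. Pads are 20 mm wide; open, the fingers measure 119 mm over their backs; the gripper's body (75 mm by 180 mm) begins 59 mm behind the grasp point.
Start: joints at [1.229, 0.491, 1.559, -0, 1.092, -0.106], TCP at [145.995, 607.727, 214.661] pointing down, gripper open.
Joint ranges: [-3.1, 3.1], [-0.84, 2.19], [0.05, 2.79], [-1.13, 4.28], [0.06, 2.93], [-2.69, 2.69]. Speed limits (rad/s): [2.22, 2.22, 2.79, 3.14, 3.14, 3.14].

INTERFACE

Orientations are given as [roll, pitch, yaw] about the fixed x, y, z axes, in that order (R = Rz(yaw) Ry(pitch) Rx(roll)).
In Python, from cell import env gives the robot as it stands.
- The arm moves only by the tool apply_moves, never from a script. Its arguments are lists of equal length, an entry for each row: "offset": the shift along the world's x, y, z in units of 25 mm (1.0 is 25 mm), a list of three; "yaw": the turn about the world's z in units of 6 degrees (1.0 is 6 degrees); "jaw": the closure, from -1 (fully open) to 1 (shut), so that 0 is half open. A call has 1 to 20 rows; each row is the pose to reach, as a shift and turn from the pose measured when the call began; what a row does not reach only later rows make up. A row lasts 1/8 s, in which the tool goes at most 62.5 mm and 10.7 degrees, less where a joint would pass 70% of its speed; a pose out of reach is approached as far as the arm can. A call with a gripper value outside its range is refused whole. The fingers move at their own pace and stop on an object; the grip force is fixed at half the most. Time passes only in rows, so rows that repeat a pose let the fingers close. It gives the time, the measured TCP pose, the force and the opening at its end, in the units of the state.
- env.state(): the state, without advancing time (a new reading comes with each control period).
- env.read_camera(name): name is "side" or "top"; returns a dict with "frame" (400x640x3 uint8, red, green, blue), "fx", "fy", "cx", "cy" (pixels), "distortion" ([k1, k2, p1, p2, k3] as OpenCV has them; the pictures are not rectified), "xyz" and "rotation" of the camera in the world. Camera axes: x right, y down, z forward; pixel columns grow to the right and rows downward; lengths in mm; the calibration is good to about 2 mm. A picture is of the moment at which its call begins. There is no depth.
- env.job_done(): hands the job in, once; it reports no verdict.
The state is a dict: "t": time; "joints": joint angles; "qvel": joint speeds; "tau": joint torques, N m; "eef_pos": TCP position; "tcp_rot": TCP orientation; "ft_force": force on the tool from outside, world axes, zero at the start; "moment": the same for the moment, N m; "opening": opening from 0.0 (shut) to 1.0 (fully open).
Only numpy, scipy, OpenCV 4.12 (cv2) and the standard library are available. Lean on these libraries where they do the work, as an engineer would, in place of code of your own. Each camera call takes 0.05 s, during which the arm holds its last target.

TASK

In the enamelling workshop, close the open red colour pot with its red lid: set the lid on with its bar over the two notches of the mouth, push it down against the spring, turn it a quarter-turn clockwise (seen from above) until it locks, and let go. Leave the green lid and the loose white bowl on the bench where they are.

Things in the scene. Friction and masses are not known exactly. Their poses are not given: they have to be found in the camera images.
- pot: (sizes in mm) open red pot screwed to the bench, 104 dia (foot 116), rim 70 high. Origin: centre of its underside, z up. In its mouth two steel tabs (from 65 to 70 high) leave a hole 60 dia with two notches along +x and -x, 38 wide, reaching 46 from the axis, marked white on the rim. Lugs pass only there: play 6 sideways, 10 deg. Stops let a pushed-down lid turn clockwise only, to 90-105 deg.
- plate (a joint): sprung plate inside the pot, its travel down in m: 0 free (top 64 above the pot's origin; an unlocked lid rests on it). Push 4 N at first, 8 N at 12 mm, where the lid's disc meets the rim (lid underside 52 above pot origin, hard stop). Below 57 the lugs clear the tabs and the lid turns. Let go when turned: it rises to 57 under the tabs and friction holds it, bar along the pot's y.
- red_lid: red plastic lid of the red pot, loose, upright, 0.15 kg. Origin: centre of its flat underside, z up. Steel hub 44 dia, 18 high, with two lugs along +x and -x (80 tip to tip, 16 wide, 8 high, flush with the underside); disc 100 dia from 18 to 24 high; bar handle 70 long along x, 18 thick along y, from 24 to 60 high. The bar shows where the lugs point. Both ends are alike.
- green_lid: green plastic lid, loose, same shape, size and origin as the red one. Not used: stays where it is.
- bowl: loose white china bowl, 90 dia, 35 high, origin at the centre of its underside. Not used: stays where it is. (A closed blue pot of the same make and colour dishes stand farther off.)
Not all that is in view belongs to the job. Several things have the shape of the red_lid; the one meant has the colours described above.

How it is judged:
By the outcome, as a careful person would: the job done as asked, in the order asked, and still so for the second after the job is handed in, with the robot touching nothing.
It also fails if it takes over 40 s, if anything falls off the work surface, if the arm or the gripper's body presses on something with over 40 N, if the wrist force passes 120 N, or if a joint passes its speed limit or range.

## Working session

There is one attempt and no reset: what is moved stays moved. The work goes in short steps, Python scripts to look and compute and a tool call to move; the robot and the scene stay as the last step left them, time stands still between calls to the robot, and variables do not carry over. Pictures are saved under pics/ and viewed, and the job is handed in when it is done.

Besides the shell and the picture viewer there is one more tool, called after "Emit:" as name([rows], argument=value, ...), one row to a line, values as JSON. apply_moves: Moves the arm, as the interface text tells. Its arguments: {"type":"object","properties":{"offset":{"type":"array"},"yaw":{"type":"array"},"jaw":{"type":"array"}},"required":["offset","yaw","jaw"]}

```bash
mkdir -p pics
python3 - <<'E'
from cell import env
import cv2
print(env.state(), env.grasp_offset)
for n in("side","top"):
    d=env.read_camera(n); cv2.imwrite(f"pics/{n}0.png",d["frame"][:,:,::-1]); print({k:v for k,v in d.items() if k!="frame"})
E
```

```text
{'t': 0.0, 'joints': array([ 1.22942179e+00,  4.91560937e-01,  1.55947168e+00,  1.46591468e-05,
        1.09167871e+00, -1.05606350e-01]), 'qvel': array([-7.49883215e-04,  9.13543526e-05,  2.80799292e-03,  5.59298804e-04,
        8.57641645e-04, -1.90703840e-03]), 'tau': array([ 5.43871956e-04, -6.12640285e+01, -2.58179462e+01,  6.93102856e-02,
        4.82839916e-02, -1.59831447e-04]), 'eef_pos': array([145.88823927, 607.47881175, 214.05323394]), 'tcp_rot': array([-1.688024  ,  1.56967758, -1.92379895]), 'ft_force': array([ 0.1799928 , -0.23928647,  0.21619383]), 'moment': array([-0.01977842,  0.00248751,  0.01871871]), 'opening': 0.999227271937928} 18.8
{'fx': 413.9181148983502, 'fy': 413.9181148983502, 'cx': 318.3837635620873, 'cy': 195.58005715039275, 'distortion': array([-0.00570373,  0.        ,  0.        ,  0.        ,  0.        ]), 'xyz': array([368.19876982, 510.34730228, 540.97715636]), 'rotation': array([-2.34219576,  0.00605525, -2.63989842])}
{'fx': 430.078444596779, 'fy': 430.078444596779, 'cx': 323.2394070152606, 'cy': 195.02930463474718, 'distortion': array([-0.07550704,  0.        ,  0.        ,  0.        ,  0.        ]), 'xyz': array([506.5481525 ,  63.02828524, 987.34493265]), 'rotation': array([-3.01006341, -0.00760768, -1.58805782])}
```

View pics/side0.png

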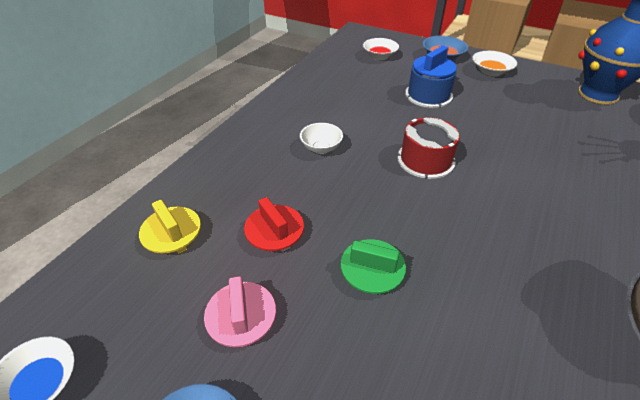

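View pics/top0.png

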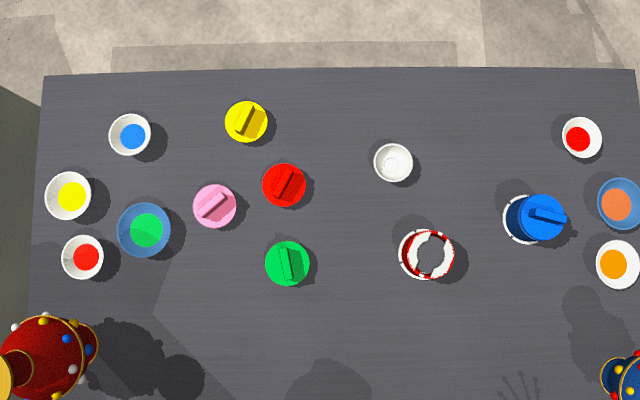

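Lid-shaped candidates in the top view: yellow (246,121), pink (215,206), red (285,185), green (288,263), and a closed blue pot (540,217). The red one at (285,185) fits the red lid, and the open red pot is at (427,254). I'll confirm both in an enlarged crop.

```bash
cat > h.py <<'E'
import numpy as np, cv2
from scipy.spatial.transform import Rotation as Ro
def rot(r): return Ro.from_euler('xyz',r).as_matrix()
def K(d): return np.array([[d['fx'],0,d['cx']],[0,d['fy'],d['cy']],[0,0,1]])
def p2w(d,uv,z):
    uv=np.asarray(uv,float).reshape(-1,1,2)
    n=cv2.undistortPoints(uv,K(d),np.array(d['distortion']))[:,0]
    r=np.c_[n,np.ones(len(n))]@rot(d['rotation']).T
    c=np.array(d['xyz']); return c+r*((z-c[2])/r[:,2])[:,None]
def w2p(d,P):
    R=rot(d['rotation']); rv,_=cv2.Rodrigues(R.T); t=-R.T@np.array(d['xyz'])
    return cv2.projectPoints(np.asarray(P,float).reshape(-1,1,3),rv,t,K(d),np.array(d['distortion']))[0][:,0]
E
python3 - <<'E'
from cell import env
from h import *
import pickle
D={n:env.read_camera(n) for n in("side","top")}
pickle.dump(D,open("d0.pkl","wb"))
t=D["top"]["frame"][:,:,::-1]; s=D["side"]["frame"][:,:,::-1]
c=[cv2.resize(x,(400,300),interpolation=cv2.INTER_CUBIC) for x in (t[155:215,245:325],t[224:284,387:467],s[190:259,228:320],s[110:185,380:480])]
cv2.imwrite("pics/crop.png",np.vstack([np.hstack(c[:2]),np.hstack(c[2:])]))
E
```

```text
(no output)
```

View pics/crop.png

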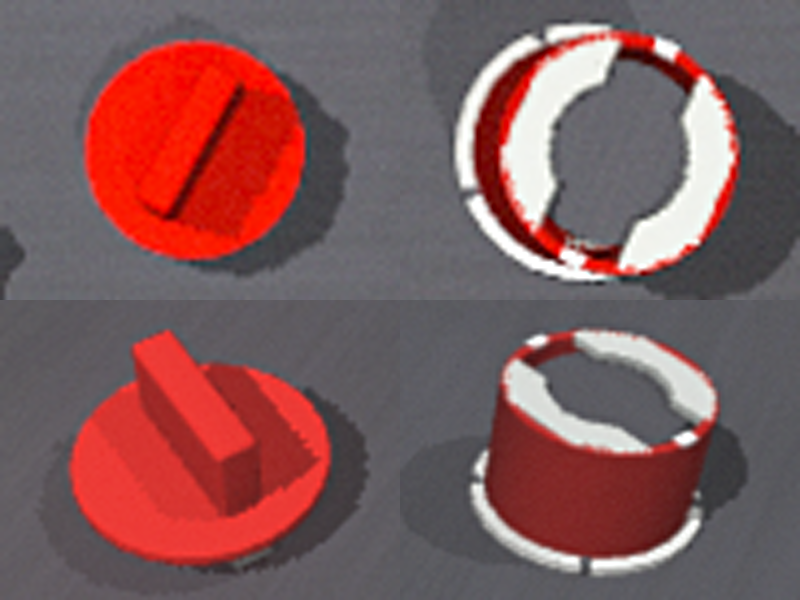

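Red lid confirmed at top-view (285,185): red disc and bar, steel hub underneath. The pot's white notch marks are at about (440,233) and (421,276).

Run:
```python
from h import *
import pickle
from scipy.optimize import least_squares
D=pickle.load(open("d0.pkl","rb"))
def cal(p,x0,y0,s,ox=0,oy=0): return [((a-ox+.5)/s-.5+x0,(b-oy+.5)/s-.5+y0) for a,b in p]
for n,box in (("top",(245,155,325,215)),("side",(228,190,320,259))):
    d=D[n]; f=cv2.cvtColor(d["frame"],cv2.COLOR_RGB2HSV); x0,y0,x1,y1=box
    h=f[y0:y1,x0:x1]; m=((h[...,1]>150)&((h[...,0]<8)|(h[...,0]>172))&(h[...,2]>70)).astype(np.uint8)
    c=max(cv2.findContours(m,0,cv2.CHAIN_APPROX_NONE)[0],key=cv2.contourArea)[:,0]+[x0,y0]
    w=p2w(d,c,24)[:,:2]
    r=least_squares(lambda q:np.hypot(*(w-q[:2]).T)-q[2],[*w.mean(0),50],loss='soft_l1')
    print(n,"disc",r.x.round(1),len(w))
d=D["top"]
b=p2w(d,cal([(208,65),(243,85),(172,217),(140,192)],245,155,5),60); print("bar",b.round(1),b.mean(0))
e=(b[0]+b[1]-b[2]-b[3]); print("ang",np.degrees(np.arctan2(e[1],e[0])), np.linalg.norm(e)/2)
d=D["side"]; sx=400/92;sy=300/69
b=p2w(d,cal([(133,345),(172,331),(260,440),(219,462)],228,190,sx,0,300),60); print("side bar",b.round(1),b.mean(0))
e=(b[0]+b[1]-b[2]-b[3]); print("ang",np.degrees(np.arctan2(e[1],e[0])), np.linalg.norm(e)/2)
for n,p in (("top",cal([(665,47),(572,258)],387,224,5,400)),("side",cal([(538,341),(686,438)],380,110,4,400,300))):
    w=p2w(D[n],p,70); e=w[0]-w[1]; print(n,"pot",w.round(1),w.mean(0).round(1),np.degrees(np.arctan2(e[1],e[0])),np.linalg.norm(e))
# pot rim
d=D["top"];f=cv2.cvtColor(d["frame"],cv2.COLOR_RGB2HSV)
# overlays
def ov(n,im,lid,la,pot,pa):
    d=D[n]; th=np.linspace(0,2*np.pi,90)
    def circ(c,r,z): return np.c_[c[0]+r*np.cos(th),c[1]+r*np.sin(th),0*th+z]
    def rect(c,a,z):
        q=np.array([[35,9],[35,-9],[-35,-9],[-35,9],[35,9]]);a=np.radians(a)
        R=np.array([[np.cos(a),-np.sin(a)],[np.sin(a),np.cos(a)]]);return np.c_[q@R.T+c,np.full(5,z)]
    def bx(c,a,z):
        q=np.array([[46,19],[46,-19],[-46,-19],[-46,19],[46,19]]);a=np.radians(a)
        R=np.array([[np.cos(a),-np.sin(a)],[np.sin(a),np.cos(a)]]);return np.c_[q@R.T+c,np.full(5,z)]
    for P in (circ(lid,50,24),rect(lid,la,60),circ(pot,52,70),circ(pot,58,0),bx(pot,pa,70)):
        cv2.polylines(im,[((w2p(d,P)+.5)*8).round().astype(int)],True,(255,255,0),1)
import sys
pickle.dump(0,open("/dev/null","wb"))
```

```text
top disc [659.6 143.1  49.1] 122
side disc [657.4 144.8  50. ] 161
bar [[691.1 134.1  60. ]
 [681.9 118.8  60. ]
 [624.1 150.1  60. ]
 [635.3 164.   60. ]] [658.13254885 141.73323841  60.        ]
ang -28.34279047180946 64.5144570158449
side bar [[691.1 134.4  60. ]
 [682.3 121.   60. ]
 [623.  152.8  60. ]
 [630.2 168.7  60. ]] [656.62694767 144.2297118   60.        ]
ang -28.813964812816934 68.55201167876255
top pot [[ 541.6 -194.1   70. ]
 [ 453.2 -150.    70. ]] [ 497.4 -172.1   70. ] -26.50787305796747 98.75519627016952
side pot [[ 539.4 -195.3   70. ]
 [ 451.9 -151.6   70. ]] [ 495.6 -173.5   70. ] -26.55602479946858 97.85756096433252
```

Run:
```python
from h import *
from cell import env
import pickle
R=rot(env.state()["tcp_rot"]); print(R.round(3), "yang",np.degrees(np.arctan2(R[1,1],R[0,1])))
D=pickle.load(open("d0.pkl","rb"))
th=np.linspace(0,2*np.pi,90)
def rect(c,a,z,x,y):
    q=np.array([[x,y],[x,-y],[-x,-y],[-x,y]]);a=np.radians(a)
    return np.c_[q@np.array([[np.cos(a),np.sin(a)],[-np.sin(a),np.cos(a)]])+c,np.full(4,z)]
circ=lambda c,r,z: np.c_[c[0]+r*np.cos(th),c[1]+r*np.sin(th),0*th+z]
L=(658,143.5);P=(496.5,-172.8);out=[]
for n,bs in (("top",((245,155),(387,224))),("side",((228,190),(380,110)))):
  for (x0,y0) in bs:
    im=cv2.resize(D[n]["frame"][y0:y0+75,x0:x0+100,::-1],(400,300),interpolation=cv2.INTER_CUBIC)
    for Q in (circ(L,50,24),rect(L,-28.5,60,35,9),circ(P,52,70),circ(P,30,70),circ(P,58,0),rect(P,-26.5,70,46,19)):
        u=((w2p(D[n],Q)-[x0,y0]+.5)*4-.5)
        cv2.polylines(im,[(u*16).round().astype(int)],True,(255,255,0),1,cv2.LINE_AA,4)
    out.append(im)
cv2.imwrite("pics/ov.png",np.vstack([np.hstack(out[:2]),np.hstack(out[2:])]))
```

```text
[[-0.     0.234  0.972]
 [-0.001  0.972 -0.234]
 [-1.    -0.001 -0.   ]] yang 76.48866050001477
```

View pics/ov.png

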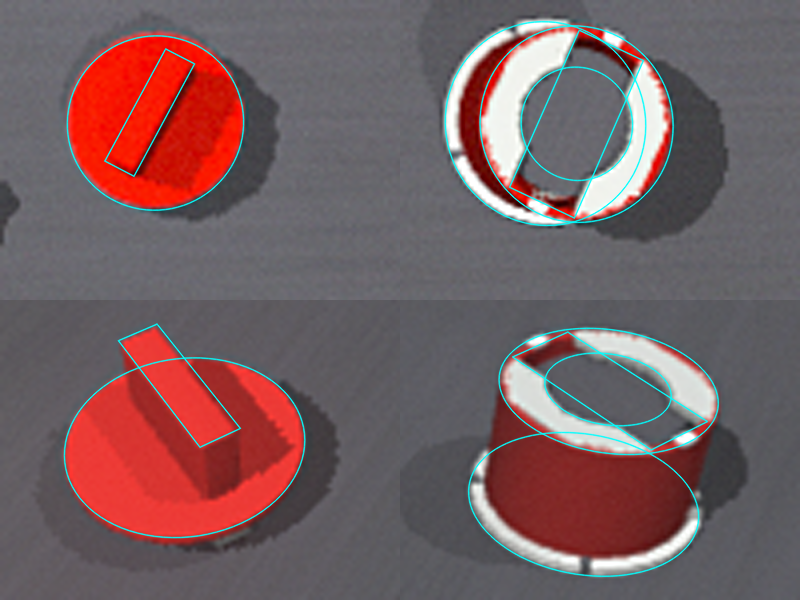

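Run:
```python
from h import *
import pickle
D=pickle.load(open("d0.pkl","rb"))
for n in D:
  print(n,w2p(D[n],[[146,607,214],[146,607,300],[146,607,0],[0,0,300]]).round())
print(p2w(D["top"],[[62,340],[15,360],[625,375]],0).round(),p2w(D["top"],[[20,370]],200).round())
t=D["top"]["frame"][290:,:160,::-1]; cv2.imwrite("pics/v.png",cv2.resize(t,(640,440)))
```

```text
side [[ 933. 1698.]
 [ 867. 1316.]
 [ 573. 1071.]
 [ 965.  175.]]
top [[ 21. 455.]
 [-12. 477.]
 [ 82. 414.]
 [366. 579.]]
[[ 311.  658.    0.]
 [ 263.  773.    0.]
 [ 202. -643.    0.]] [[295. 619. 200.]]
```

View pics/v.png

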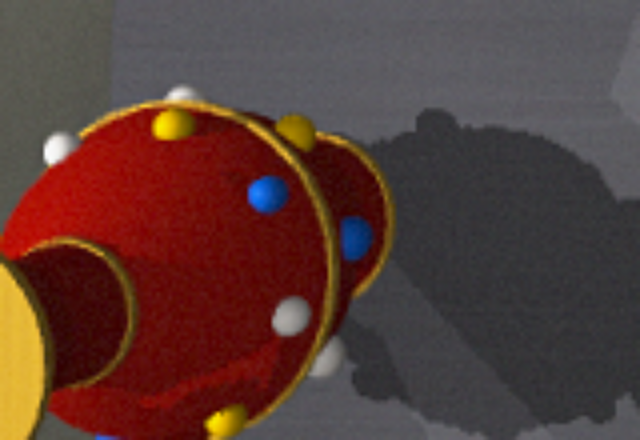

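Emit:
apply_moves([
  [0,-2,0],
  [0,-4.2,0],
  [0.5,-6.4,0],
  [2,-8.2,0],
  [4,-9.6,0],
  [6.1,-11,0],
  [8.3,-12,0],
  [10.5,-13,0],
  [12.7,-14,0],
  [14.8,-15,0],
  [16.8,-16.2,0],
  [18.7,-17.4,0],
  [20.5,-18.56,0],
  [20.5,-18.56,0],
  [20.5,-18.56,0],
  [20.5,-18.56,0],
], yaw=[0,0,0,-0.5,-1,-1.5,-2,-2.5,-2.5,-2.5,-2.5,-2.5,-2.5,-2.5,-2.5,-2.5], jaw=[-1,-1,-1,-0.5,0,0,0,0,0,0,0,0,0,0,0,0])

```text
t: 2.2
eef_pos: [657.6, 144.4, 214.6]
tcp_rot: [-1.892, 1.57, -2.388]
ft_force: [-0.4, 0.4, 0.6]
opening: 0.497
```

```bash
cat > st.py <<'E'
from h import *
from cell import env
s=env.state();R=rot(s["tcp_rot"])
print("t",round(s["t"],2),"pos",s["eef_pos"].round(1),"yang",np.degrees(np.arctan2(R[1,1],R[0,1])).round(2),"tilt",R[:,0].round(3),"F",s["ft_force"].round(1),"M",s["moment"].round(2),"op",round(s["opening"],3),"j",s["joints"].round(2))
E
python3 st.py; python3 -c "
from cell import env;import cv2
cv2.imwrite('pics/s1.png',env.read_camera('side')['frame'][:,:,::-1])"
```

```text
t 2.2 pos [657.6 144.4 214.6] yang 61.55 tilt [-0. -0. -1.] F [-0.4  0.4  0.6] M [ 0.02 -0.01 -0.03] op 0.497 j [ 0.12  0.56  1.43 -0.    1.15 -0.96]
```

View pics/s1.png

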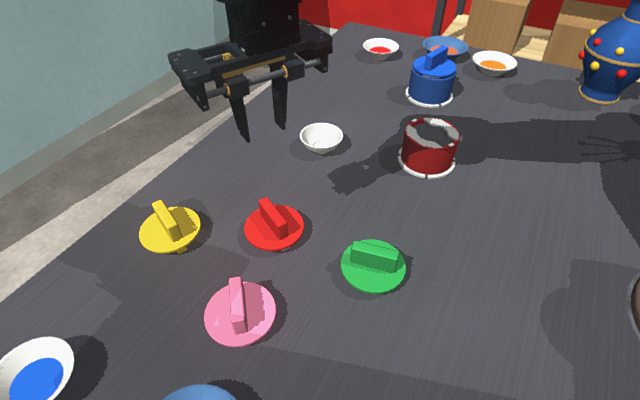

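```bash
python3 -c "
from h import *;import pickle
D=pickle.load(open('d0.pkl','rb'))
print(w2p(D['side'],[[657.6,144.4,214.6],[657.6,144.4,60]]))"
```

```text
[[262.15676699 131.48233646]
 [271.8379778  210.79197796]]
```

Emit:
apply_moves([
  [0,-0.03,-2],
  [0,-0.03,-4],
  [0,-0.03,-5.6],
  [0,-0.03,-6.6],
  [0,-0.03,-7.2],
  [0,-0.03,-7.42],
  [0,-0.03,-7.42],
  [0,-0.03,-7.42],
  [0,-0.03,-7.42],
], yaw=[0,0,0,0,0,0,0,0,0], jaw=[0,0,0,0,0,0,0,0,0])

```text
t: 3.38
eef_pos: [658.0, 143.8, 30.0]
tcp_rot: [0.177, 1.57, -0.319]
ft_force: [-0.6, -0.2, -0.1]
opening: 0.5
```

```bash
python3 st.py; python3 -c "
from cell import env;import cv2
f=env.read_camera('side')['frame'][120:280,180:380,::-1]
cv2.imwrite('pics/s2.png',cv2.resize(f,(750,600)))"
```

```text
t 3.38 pos [658.  143.8  30. ] yang 61.55 tilt [ 0.001 -0.    -1.   ] F [-0.6 -0.2 -0.1] M [-0.    0.02  0.03] op 0.5 j [ 0.12  0.77  1.58 -0.    0.8  -0.96]
```

View pics/s2.png

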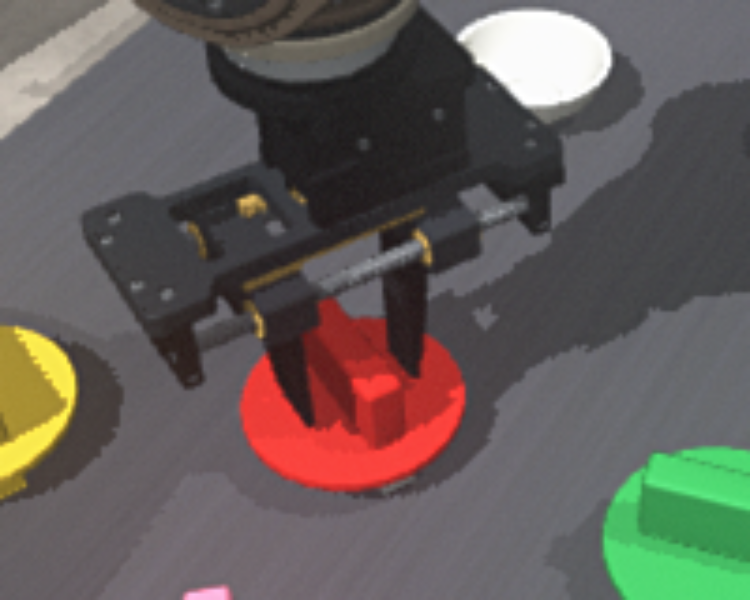

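The fingers straddle the red lid's bar in the crop (tips at about (308,420) and (410,370)), clear of the disc. Next: close and lift.

Emit:
apply_moves([
  [0,0,0],
  [0,0,0],
  [0,0,0],
  [0,0,0],
  [0,0,0],
  [0,0,0],
], yaw=[0,0,0,0,0,0], jaw=[1,1,1,1,1,1])

```text
t: 4.18
eef_pos: [657.9, 143.7, 29.7]
tcp_rot: [-0.032, 1.57, -0.528]
ft_force: [0.0, 0.2, -0.9]
opening: 0.186
```

Emit:
apply_moves([
  [0,0,0.4],
  [0,0,1.5],
  [0,0,3],
  [0,0,4.6],
  [0,0,5.6],
  [0,0,6],
  [0,0,6],
], yaw=[0,0,0,0,0,0,0], jaw=[1,1,1,1,1,1,1])

```text
t: 5.05
eef_pos: [657.9, 143.7, 180.0]
tcp_rot: [0.249, 1.57, -0.247]
ft_force: [0.2, -0.4, -1.5]
opening: 0.187
```

```bash
python3 st.py; python3 -c "
from cell import env;import cv2
cv2.imwrite('pics/s3.png',env.read_camera('side')['frame'][:,:,::-1])"
```

```text
t 5.05 pos [657.9 143.7 180. ] yang 61.56 tilt [ 0.001 -0.    -1.   ] F [ 0.2 -0.4 -1.5] M [ 0.    0.05 -0.04] op 0.187 j [ 0.12  0.59  1.47 -0.    1.08 -0.96]
```

View pics/s3.png

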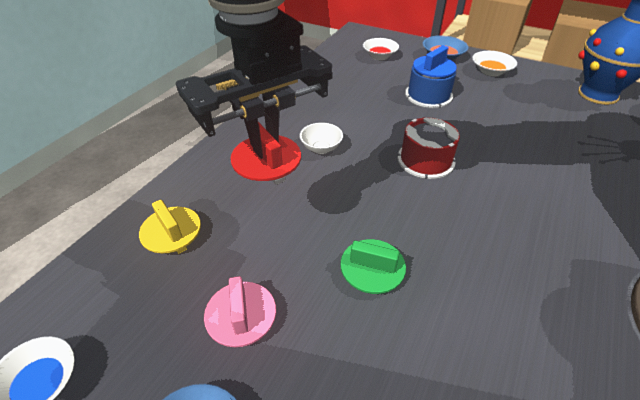

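The red lid is held (at (265,155)), the gap matches the 18 mm bar, and the others are untouched. I'll carry it over the pot.

Emit:
apply_moves([
  [-0.4,-0.8,0],
  [-1.2,-2.3,0],
  [-2,-4,0],
  [-2.9,-5.7,0],
  [-3.8,-7.4,0],
  [-4.6,-9,0],
  [-5.4,-10.6,0],
  [-6,-11.8,0],
  [-6.3,-12.4,0],
  [-6.46,-12.66,0],
  [-6.46,-12.66,0],
  [-6.46,-12.66,0],
], yaw=[0,0,0,0,0,0.1,0.2,0.3,0.3,0.3,0.3,0.3], jaw=[1,1,1,1,1,1,1,1,1,1,1,1])

```text
t: 6.6
eef_pos: [496.4, -172.1, 179.0]
tcp_rot: [-1.987, 1.57, -2.452]
ft_force: [0.6, 0.4, -1.3]
opening: 0.184
```

```bash
python3 st.py
python3 - <<'E'
from h import *
from cell import env
s=env.state();p=s["eef_pos"];R=rot(s["tcp_rot"]);a=np.arctan2(R[1,1],R[0,1])-np.pi/2
d=env.read_camera('side');th=np.linspace(0,2*np.pi,90)
x0,y0=380,20
im=cv2.resize(d['frame'][y0:y0+160,x0:x0+130,::-1],None,fx=4,fy=4,interpolation=cv2.INTER_CUBIC)[:600]
z=p[2]-30.
def pl(Q): cv2.polylines(im,[(((w2p(d,Q)-[x0,y0]+.5)*4-.5)*16).round().astype(int)],True,(255,255,0),1,cv2.LINE_AA,4)
pl(np.c_[p[0]+50*np.cos(th),p[1]+50*np.sin(th),0*th+z+24])
pl(np.c_[496.5+52*np.cos(th),-172.8+52*np.sin(th),0*th+70])
q=np.array([[35,9],[35,-9],[-35,-9],[-35,9]])@np.array([[np.cos(a),np.sin(a)],[-np.sin(a),np.cos(a)]])+p[:2]
pl(np.c_[q,np.full(4,z+60)])
cv2.imwrite('pics/s4.png',im)
E
```

```text
t 6.6 pos [ 496.4 -172.1  179. ] yang 63.41 tilt [-0. -0. -1.] F [ 0.6  0.4 -1.3] M [-0.07 -0.01  0.01] op 0.184 j [-0.46  0.39  1.84 -0.    0.9  -1.57]
```

View pics/s4.png

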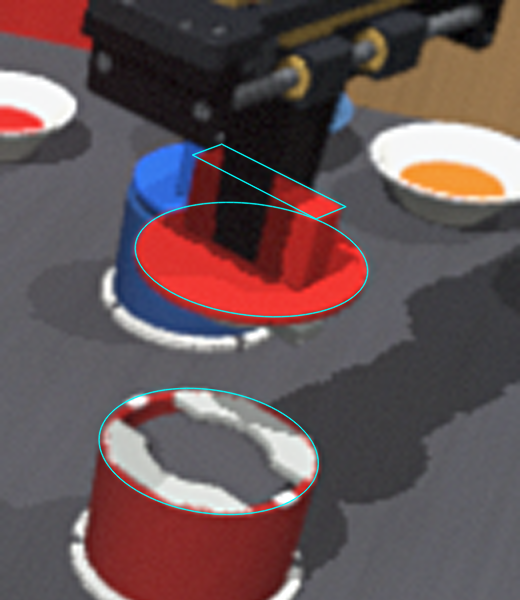

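Lid and pot outlines fit the prediction, and the lid's axis is over the pot. Next I'll lower the lugs into the notches.

Emit:
apply_moves([
  [0,0,-0.8],
  [0,-0.02,-1.8],
  [0,-0.02,-2.5],
  [0,-0.02,-2.9],
  [0,-0.02,-3.1],
  [0,-0.02,-3.3],
  [0,-0.02,-3.3],
  [0,-0.02,-3.3],
], yaw=[0,0,0,0,0,0,0,0], jaw=[1,1,1,1,1,1,1,1])

```text
t: 7.65
eef_pos: [496.6, -172.7, 96.8]
tcp_rot: [-0.739, 1.57, -1.203]
ft_force: [0.2, 0.3, -1.6]
opening: 0.186
```

```bash
python3 st.py; python3 -c "
from cell import env;import cv2
f=env.read_camera('side')['frame'][60:190,370:510,::-1]
cv2.imwrite('pics/s5.png',cv2.resize(f,(640,594)))"
```

```text
t 7.65 pos [ 496.6 -172.7   96.8] yang 63.41 tilt [ 0.    -0.001 -1.   ] F [ 0.2  0.3 -1.6] M [-0.06  0.06  0.04] op 0.186 j [-0.46  0.51  1.92 -0.    0.71 -1.57]
```

View pics/s5.png

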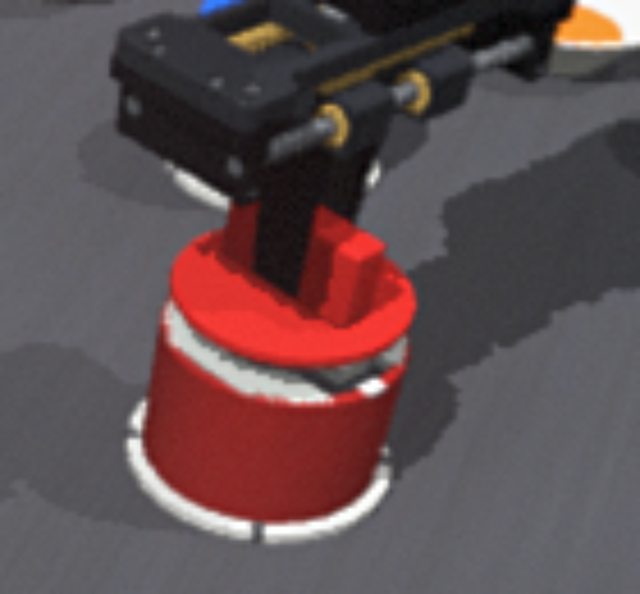

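Underside is at about 67 with no contact force, so the lugs are in the notches. Next: push down.

Emit:
apply_moves([
  [0,0,-0.15],
  [0,0,-0.3],
  [0,0,-0.42],
  [0,0,-0.53],
  [0,0,-0.53],
  [0,0,-0.53],
], yaw=[0,0,0,0,0,0], jaw=[1,1,1,1,1,1])

```text
t: 8.45
eef_pos: [496.8, -172.8, 83.8]
tcp_rot: [-0.376, 1.57, -0.84]
ft_force: [-1.5, 0.5, 6.0]
opening: 0.181
```

```bash
python3 st.py
```

```text
t 8.45 pos [ 496.8 -172.8   83.8] yang 63.41 tilt [ 0.001 -0.001 -1.   ] F [-1.5  0.5  6. ] M [-0.04  0.12 -0.01] op 0.181 j [-0.46  0.53  1.93 -0.    0.68 -1.57]
```

The force (7.5 N including weight) puts the underside at about 53.5, below 57. Next: turn clockwise 96°.

Emit:
apply_moves([
  [0,0,-0.01],
  [0,0,-0.01],
  [0,0,-0.01],
  [0,0,-0.01],
  [0,0,-0.01],
  [0,0,-0.01],
  [0,0,-0.01],
  [0,0,-0.01],
], yaw=[-0.6,-1.6,-2.6,-3.6,-4.6,-5.6,-6,-6], jaw=[1,1,1,1,1,1,1,1])

```text
t: 9.45
eef_pos: [497.1, -173.0, 83.7]
tcp_rot: [0.0, 1.569, -1.093]
ft_force: [-0.5, -0.1, 5.2]
opening: 0.189
```

```bash
python3 st.py
```

```text
t 9.45 pos [ 497.1 -173.    83.7] yang 27.38 tilt [ 0.001 -0.002 -1.   ] F [-0.5 -0.1  5.2] M [-0.08  0.15 -0.05] op 0.189 j [-0.46  0.53  1.93 -0.    0.68 -0.94]
```

Emit:
apply_moves([
  [0,0,0],
  [0,0,0],
  [0,0,0],
  [0,0,0],
  [0,0,0],
  [0,0,0],
  [0,0,0],
  [0,0,0],
  [0,0,0],
  [0,0,0],
  [0,0,0],
  [0,0,0],
  [0,0,0],
], yaw=[-0.6,-1.6,-2.6,-3.6,-4.6,-5.6,-6.6,-7.6,-8.6,-9.4,-10,-10,-10], jaw=[1,1,1,1,1,1,1,1,1,1,1,1,1])

```text
t: 11.08
eef_pos: [496.8, -172.7, 83.8]
tcp_rot: [-0.416, 1.569, -2.556]
ft_force: [-1.4, 2.0, 6.0]
opening: 0.185
```

```bash
python3 st.py; python3 -c "
from cell import env;import cv2
f=env.read_camera('side')['frame'][60:190,370:510,::-1]
cv2.imwrite('pics/s6.png',cv2.resize(f,(640,594)))"
```

```text
t 11.07 pos [ 496.8 -172.7   83.8] yang -32.63 tilt [-0.002 -0.001 -1.   ] F [-1.4  2.   6. ] M [0.38 0.47 0.07] op 0.185 j [-0.46  0.53  1.93 -0.    0.68  0.11]
```

View pics/s6.png

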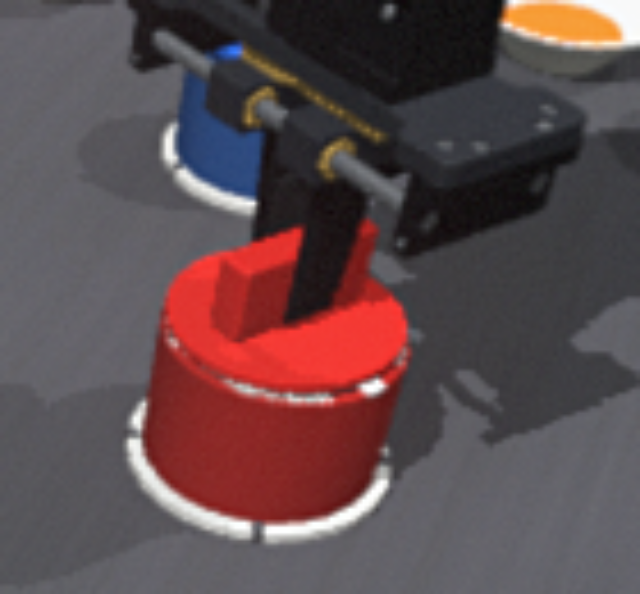

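Emit:
apply_moves([
  [0,0,0.06],
  [0,0,0.12],
  [0,0,0.12],
  [0,0,0.12],
], yaw=[0,0,0,0], jaw=[1,1,1,1])

```text
t: 11.62
eef_pos: [496.8, -172.6, 86.7]
tcp_rot: [-0.495, 1.569, -2.635]
ft_force: [-0.9, 0.5, 0.4]
opening: 0.186
```

```bash
python3 st.py
```

```text
t 11.62 pos [ 496.8 -172.6   86.7] yang -32.63 tilt [-0.002 -0.001 -1.   ] F [-0.9  0.5  0.4] M [0.05 0.07 0.04] op 0.186 j [-0.46  0.53  1.93 -0.    0.69  0.11]
```

Emit:
apply_moves([
  [0,0,0],
  [0,0,0],
  [0,0,0],
  [0,0,0],
  [0,0,0],
], yaw=[0,0,0,0,0], jaw=[0.5,0.3,0.1,0,0])

```text
t: 12.25
eef_pos: [496.8, -172.6, 86.7]
tcp_rot: [-0.486, 1.569, -2.626]
ft_force: [0.2, -0.5, 0.1]
opening: 0.499
```

Emit:
apply_moves([
  [0,0,0.4],
  [0,0,1.2],
  [0,0,2.4],
  [0,0,4],
  [0,0,5],
  [0,0,6],
  [0,0,6],
], yaw=[0,0,0,0,0,0,0], jaw=[0,0,0,0,0,0,0])

```text
t: 13.12
eef_pos: [497.2, -172.8, 238.7]
tcp_rot: [1.14, 1.568, -1.0]
ft_force: [-0.8, -0.2, -0.0]
opening: 0.502
```

```bash
python3 st.py
python3 - <<'E'
from h import *
from cell import env
L=[]
for n,(x0,y0) in (("side",(370,70)),("top",(370,190))):
    d=env.read_camera(n);cv2.imwrite(f'pics/{n}7.png',d['frame'][:,:,::-1]);th=np.linspace(0,2*np.pi,90)
    im=cv2.resize(d['frame'][y0:y0+120,x0:x0+100,::-1],(400,480),interpolation=cv2.INTER_CUBIC)
    a=np.radians(-27-96);P=np.array([496.5,-172.8]);z=57
    q=np.array([[35,9],[35,-9],[-35,-9],[-35,9]])@np.array([[np.cos(a),np.sin(a)],[-np.sin(a),np.cos(a)]])+P
    for Q in (np.c_[P[0]+50*np.cos(th),P[1]+50*np.sin(th),0*th+z+24],np.c_[q,np.full(4,z+60)]):
        cv2.polylines(im,[(((w2p(d,Q)-[x0,y0]+.5)*4-.5)*16).round().astype(int)],True,(255,255,0),1,cv2.LINE_AA,4)
    L.append(im)
cv2.imwrite('pics/s7.png',np.hstack(L))
E
```

```text
t 13.12 pos [ 497.2 -172.8  238.7] yang -32.62 tilt [ 0.002 -0.003 -1.   ] F [-0.8 -0.2 -0. ] M [-0.11  0.07 -0.01] op 0.502 j [-0.46  0.32  1.77 -0.    1.05  0.11]
```

View pics/s7.png

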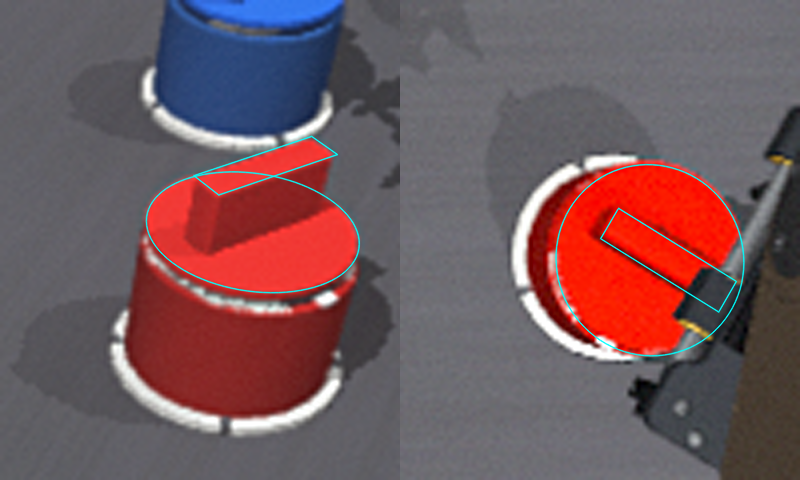

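View pics/side7.png

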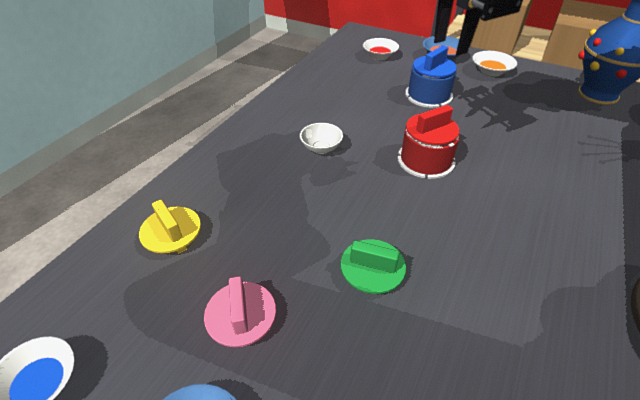

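The lid sits at height 57 with its bar at (435,122), matching the predicted outline (96° turn). Green lid (373,265) and bowl (321,138) are where they were, and the gripper is clear. Handing in.

```bash
python3 -c "
from cell import env
print(env.job_done(), env.state()['t'])"
```

```text
the job is handed in; nothing more can be done
the job is handed in; nothing more can be done
```

The red pot is closed and locked with its red lid, and the job was handed in at about 13 s of the 40 s allowed. I set the lid in the notches, pushed it to about 53.5 mm above the pot's origin, turned it 96° clockwise, let it rise to 57 mm and released it.

- **Lid:** after release, the outline predicted for a 57 mm height and a 96° turn matched the lid in both cameras. In the top view the gripper covered one end of the bar.
- **Forces:** the highest reading after any move was about 6.5 N. The force on the gripper fell to about zero once the lid rose under the tabs.
- **Other objects:** the green lid and the white bowl look unmoved in the last side picture, and the gripper was about 120 mm clear of the lid.

No check failed or disagreed.

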